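# Shut down the chilled deck at its interlocked lever box

### The job

Shut the cheese deck's cold air down for the night at the aluminium lever box: push all three levers fully over to their far stops, away from you, and then slide the comb-shaped locking bar to the right by its knob until it stops. The levers are interlocked and go over only in one order, which you cannot see and which differs each time: feel each one gently, and when one comes up against a block after a small movement, ease off and try another, never force it. Leave the three loose cheeses by the box undisturbed.

Things in the scene. Friction and masses are not known exactly. Their poses are not given: they have to be found in the camera images.
- lever_box: Aluminium box 136 x 330 x 60 mm (x, y, z) with three levers in slots on its top, fixed to the deck. Origin: centre of its underside. Its x axis points away from the robot (far side), y to the left along the row of levers, z up; it stands turned up to 0.2 rad about z.
- lever_left (a joint): Left lever, rad: 0 = leaning 0.5 rad to the robot's side (box -x), 1.0 = leaning 0.5 rad to the far side, fully over at a stop that yields springily by up to 0.1; starts at 0 to 0.06. Hinge parallel to box y, at box-frame x 0, y +75, z 25 mm. Free, it needs 2 to 4 N at the grip and stays where left. Blocked, it meets a springy block at about 0.12 (some 1 to 2 N per mm). Over 20 N is forcing it.
- lever_middle (a joint): Middle lever, the same but with its hinge at box-frame x 0, y 0, z 25 mm. Any lever is free once the lever before it in the hidden order is past about 0.9 rad; the first is free at the start.
- lever_right (a joint): Right lever, the same but with its hinge at box-frame x 0, y -75, z 25 mm.
- lever_left_tip (a point): Centre of the free end of the left lever, 145 mm from its hinge (moves with it). The lever is a steel stem of 10 mm diameter whose last 50 mm are a black round grip of 22 mm diameter. At either stop the end is about 152 mm above the deck, upright 170 mm.
- lever_middle_tip (a point): Centre of the free end of the middle lever's grip.
- lever_right_tip (a point): Centre of the free end of the right lever's grip.
- locking_bar (a joint): Travel of the steel comb-shaped bar on the robot's side of the box top, m: 0 = open, it slides to the right (box -y), 0.0375 = shut at a springy stop, its three 30 mm teeth then standing behind the stems. A lever not over stops it after about 17 mm. Needs about 3 N; starts at 0 to 0.004. Over 20 N from the robot is forcing it.
- bar_knob (a point): Centre of the top of the bar's upright black round knob at its left end: 20 mm diameter, 50 mm tall, its top 122 mm above the deck; at box-frame x -44 mm, y +145 mm with the bar at 0 (moves with the bar).
- wedge_white: Loose white cheese wedge 72 x 107 x 40 mm to the left of the box; origin at the centre of its underside. Leave it alone.
- truffle_slice: Loose cheese slice 67 x 77 x 30 mm to the right of the box; origin at the centre of its underside. Leave it alone.
- smoked_brick: Loose small brick of cheese 53 x 82 x 38 mm behind the box; origin at its underside. Leave it alone.

How it is judged:
On the way, in this order (a step that is already met when the one before it is completed fails the run):
1. all three levers are fully over to the far side (value of joint each of lever_left, lever_middle, lever_right above 0.93 rad), for 0.2 s.
2. the locking bar is shut (value of joint locking_bar above 0.034 m), for 0.2 s.
At the end, for the whole second after the job is handed in: All three levers stand fully over to the far side (more than 0.93 of 1.0 rad) and the locking bar is shut (more than 34 of 37.5 mm) (all of step 1 and value of joint locking_bar above 0.034 m); the robot touches nothing.
It fails at once if a lever is forced: more than 20 N from the robot on it (contact force between any of the arm, the fingers and lever_left above 20 N or contact force between any of the arm, the fingers and lever_middle above 20 N or contact force between any of the arm, the fingers and lever_right above 20 N).
It fails at once if the locking bar is forced: more than 20 N from the robot on it (contact force between any of the arm, the fingers and locking_bar above 20 N).
It fails at once if a loose cheese is shifted by more than 20 mm (distance of any of wedge_white, truffle_slice, smoked_brick from where it was at the start of the episode above 0.02 m).
It also fails if it takes over 67 s, if anything falls off the work surface, if the arm or the gripper's body presses on something with over 40 N, if the wrist force passes 120 N, or if a joint passes its speed limit or range.

### The arm

A 6-joint arm with a two-finger parallel gripper is mounted at the origin on a cart in front of the work surface, level with it; the furniture and walls round the work are solid. World frame = base frame: x ahead of the robot, y to its left, z up, the work surface at z = 0. Lengths are in m, angles in rad, forces in N, time in s.
With the tool pointing down it reaches from about 0.375 to 0.925 m from the base axis. Payload 5.7 kg.
Tool frame: the origin (TCP) lies at the very end of the fingers, on their centre line; the grasp point (between the pads) lies 19 mm behind it; z points along the fingers, y is the direction in which the jaws open and shut (so a half turn about z gives the same grasp; the last joint's range is limited). The gripper opens to 85 mm and grips with 20 to 120 N. Pads are 22 mm wide; open, the fingers measure 114 mm over their backs; the gripper's body (76 mm by 85 mm) begins 54 mm behind the grasp point. The pads swing forward as they close: fully open they stand 13 mm farther back than shut.
Start: joints at [1.11, 0.359, 1.51, -0, 1.272, -0.115], TCP at [0.203, 0.564, 0.231] pointing down, gripper open.
Joint ranges: [-2.97, 2.97], [-1.01, 2.36], [0.21, 2.38], [-0.96, 4.11], [0.2, 2.71], [-2.98, 2.98]. Speed limits (rad/s): [2.39, 2.39, 3.14, 3.14, 3.14, 3.14].

### API

Orientations are given as [roll, pitch, yaw] about the fixed x, y, z axes, in that order (R = Rz(yaw) Ry(pitch) Rx(roll)).
In Python, from workcell import readout, optics, close_job gives the robot as it stands.
- The arm moves only by the shell command python3 -m handwheel 'ROWS' [FORCE]. ROWS is JSON, a list that holds one entry, the list of rows, each a list of 7 numbers: the shift along the tool's x, y, z in m, then the turn, a rotation vector about the tool's x, y, z in rad, then the closure, from 0 (fully open) to 1 (shut). A call has 1 to 12 rows; each row is the pose to reach, as a shift and turn from the pose commanded when the call began, along the tool's axes at that moment; what a row does not reach only later rows make up. A row lasts 1/8 s, in which the tool goes at most 62.5 mm and 10.7 degrees, less where a joint would pass 70% of its speed; a pose out of reach is approached as far as the arm can. A call with a gripper value outside its range is refused whole. The fingers move at their own pace and stop on an object; FORCE is the grip in N (left out, the last holds). Time passes only in rows, so rows that repeat a pose let the fingers close. It gives the time, the measured TCP pose, the force and the opening at its end, in the units of the state.
- readout.get_obs(): the state, without advancing time (a new reading comes with each control period).
- optics.grab_frame(name): name is "scene" or "top"; returns a dict with "frame" (420x560x3 uint8, red, green, blue), "fx", "fy", "cx", "cy" (pixels), "cam_to_world" (4x4, takes a point from camera to world coordinates). Camera axes: x right, y down, z forward; pixel columns grow to the right and rows downward; lengths in m; the calibration is good to about 2 mm. A picture is of the moment at which its call begins. There is no depth.
- close_job(): hands the job in, once; it reports no verdict.
The state is a dict: "time_s": time; "qpos": joint angles; "qvel": joint speeds; "tau": joint torques, N m; "eef_pos": TCP position; "tool_rot": TCP orientation; "force": force on the tool from outside, world axes, zero at the start; "ft_torque": the same for the moment, N m; "grip_width": finger opening in m.
Only numpy, scipy, OpenCV 4.12 (cv2) and the standard library are available. Lean on these libraries where they do the work, as an engineer would, in place of code of your own. Each camera call takes 0.05 s, during which the arm holds its last target. There are 200 camera calls.

## Working session

There is one attempt and no reset: what is moved stays moved. The work goes in short steps, Python scripts to look and compute and a shell command to move; the robot and the scene stay as the last step left them, time stands still between calls to the robot, and variables do not carry over. Pictures are saved under pics/ and viewed, about 8 in all and at most 12, crops included, and the job is handed in when it is done.

```bash
mkdir -p pics; ls; python3 - <<'E'
from workcell import readout, optics
import cv2,numpy as np
np.set_printoptions(precision=4,suppress=True)
o=readout.get_obs();print(o)
for n in("scene","top"):
    f=optics.grab_frame(n);cv2.imwrite(f"pics/{n}0.png",f["frame"][:,:,::-1]);np.savez(f"pics/{n}0.npz",**f)
    print(n,f["fx"],f["fy"],f["cx"],f["cy"],f["cam_to_world"])
E
```

```text
pics
{'time_s': 0.0, 'qpos': array([ 1.1099,  0.3595,  1.5115, -0.    ,  1.2725, -0.1151]), 'qvel': array([ 0.0002,  0.0019, -0.0016, -0.0003,  0.0012,  0.0004]), 'tau': array([ -0.002 , -52.7617, -27.8605,  -0.0006,   0.0134,   0.    ]), 'eef_pos': array([0.2031, 0.5639, 0.2304]), 'tool_rot': array([-3.1398, -0.0002,  2.7958]), 'force': array([ 0.5008, -0.6393, -0.105 ]), 'ft_torque': array([-0.0109, -0.0048, -0.0093]), 'grip_width': 0.08531477205689823}
scene 455.65352913812984 455.65352913812984 282.23607636624996 204.03328406300813 [[ 0.4578 -0.6163  0.6407 -0.1519]
 [-0.889  -0.3255  0.3221 -0.3901]
 [ 0.01   -0.7171 -0.6969  0.9209]
 [ 0.      0.      0.      1.    ]]
top 448.0274414032131 448.0274414032131 282.4610504114559 205.94678547799637 [[-0.0258 -0.9986  0.0461  0.5197]
 [-0.9994  0.0246 -0.0256 -0.0047]
 [ 0.0245 -0.0467 -0.9986  1.1755]
 [ 0.      0.      0.      1.    ]]
```

View pics/scene0.png

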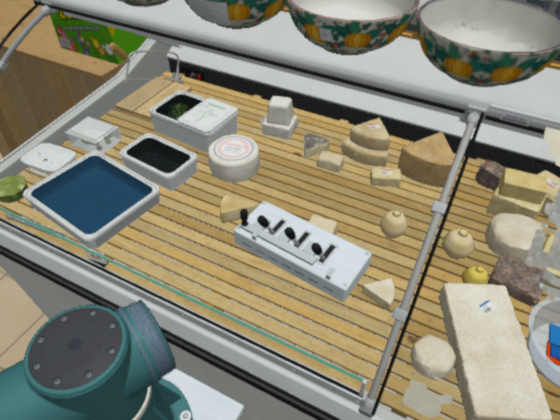

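View pics/top0.png

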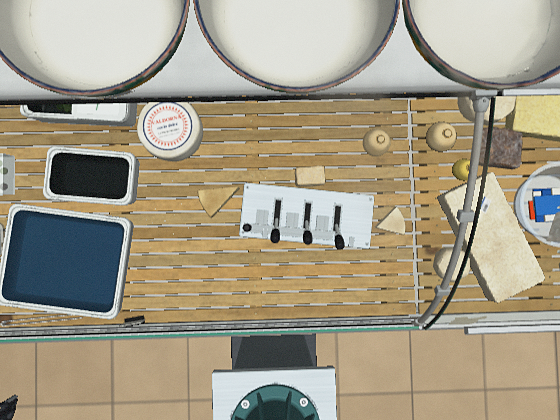

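```bash
cat > h.py <<'E'
import numpy as np,cv2
np.set_printoptions(precision=4,suppress=True)
def ray(f,u,v,z):
    T=f["cam_to_world"];d=T[:3,:3]@np.array([(u-f["cx"])/f["fx"],(v-f["cy"])/f["fy"],1]);o=T[:3,3]
    return o+d*(z-o[2])/d[2]
def proj(f,p):
    T=f["cam_to_world"];c=T[:3,:3].T@(np.array(p)-T[:3,3]);return np.array([f["fx"]*c[0]/c[2]+f["cx"],f["fy"]*c[1]/c[2]+f["cy"]])
E
python3 - <<'E'
from h import *
t=np.load("pics/top0.npz");s=np.load("pics/scene0.npz")
im=t["frame"];hsv=cv2.cvtColor(im,cv2.COLOR_RGB2HSV)
m=((hsv[...,1]<45)&(hsv[...,2]>120)).astype(np.uint8);m[:170]=0;m[265:]=0;m[:,:225]=0;m[:,385:]=0
m=cv2.morphologyEx(m,cv2.MORPH_OPEN,np.ones((3,3)));m=cv2.morphologyEx(m,cv2.MORPH_CLOSE,np.ones((9,9)))
c=max(cv2.findContours(m,0,2)[0],key=cv2.contourArea);b=cv2.boxPoints(cv2.minAreaRect(c));print(b)
P=np.array([ray(t,*q,.06) for q in b]);print(P,np.linalg.norm(P-np.roll(P,1,0),axis=1))
k=(im.max(2)<60).astype(np.uint8);k[:170]=0;k[262:]=0;k[:,:238]=0;k[:,376:]=0
n,l,st,ce=cv2.connectedComponentsWithStats(k)
for i in range(1,n):
    if st[i,4]>15:print(st[i],ce[i])
cv2.imwrite("pics/topc.png",cv2.resize(im[165:265,220:400,::-1],None,fx=4.4,fy=4.4,interpolation=cv2.INTER_CUBIC))
E
```

```text
[[228.2823 181.8893]
 [375.8991 177.3705]
 [378.0612 247.9982]
 [230.4444 252.517 ]]
[[ 0.6346  0.1001  0.06  ]
 [ 0.6373 -0.2701  0.06  ]
 [ 0.4603 -0.2692  0.06  ]
 [ 0.4591  0.0983  0.06  ]] [0.1755 0.3702 0.177  0.3675]
[274 200   7  23  91] [276.956  209.6923]
[304 203   7  25  90] [306.8333 212.7444]
[334 206   7  25  92] [336.663  215.7935]
[243 224   8   7  38] [246.5526 227.2632]
[271 229   9  14 105] [274.9333 235.5429]
[303 231   9  13 102] [307.049  237.1373]
[335 235   9  14 109] [338.844  241.7798]
```

View pics/topc.png

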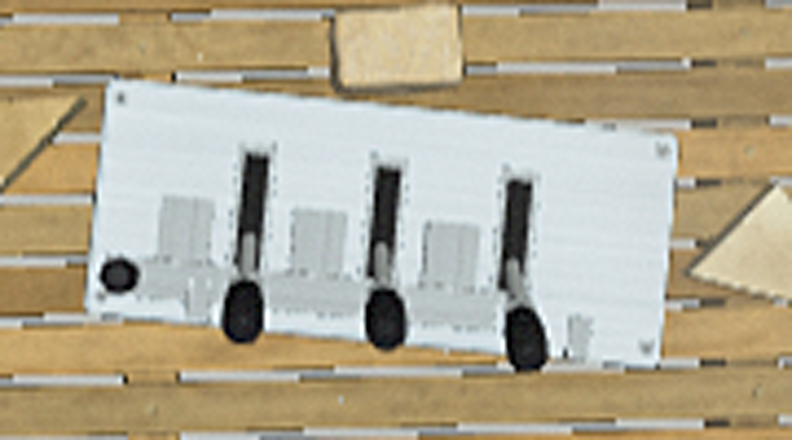

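The close-up shows the box's corners at crop (107,82), (677,135), (658,370) and (88,315). The knob is at (120,275), and the lever grips are at (243,312), (386,318) and (525,338). The brick lies close behind the box.

```bash
cat >> h.py <<'E'
E
python3 - <<'E'
from h import *
t=np.load("pics/top0.npz");s=np.load("pics/scene0.npz")
C=np.array([(107,82),(677,135),(658,370),(88,315)])/4.4+[220,165]
P=np.array([ray(t,*q,.06) for q in C]);print(P)
print([np.linalg.norm(P[i]-P[(i+1)%4]) for i in range(4)])
ex=(P[0]+P[1]-P[2]-P[3])[:2];ey=(P[0]+P[3]-P[1]-P[2])[:2]
print("yaw",np.arctan2(ex[1],ex[0]),np.arctan2(-ey[0],ey[1]))
yaw=np.arctan2(-ey[0],ey[1]);o=P.mean(0)[:2];print("o",o)
R=np.array([[np.cos(yaw),-np.sin(yaw)],[np.sin(yaw),np.cos(yaw)]])
kn=ray(t,246.55,227.26,.115);print("knob box",R.T@(kn[:2]-o))
for n,y in zip("LMR",(.075,0,-.075)):
    for a in(-.5,-.44):
        p=np.r_[o+R@[.145*np.sin(a),y],.025+.145*np.cos(a)];g=np.r_[o+R@[.12*np.sin(a),y],.025+.12*np.cos(a)]
        print(n,a,p,"px",proj(t,p),proj(t,g),proj(s,g))
w=np.r_[o+R@[-.044,.145],.122];print("knob",w,proj(t,w),proj(s,w))
np.savez("box.npz",o=o,yaw=yaw)
S=s["frame"][190:300,225:380,::-1];cv2.imwrite("pics/sc.png",cv2.resize(S,None,fx=5,fy=5,interpolation=cv2.INTER_CUBIC))
E
```

```text
[[ 0.6293  0.0603  0.06  ]
 [ 0.5913 -0.2633  0.06  ]
 [ 0.4582 -0.2477  0.06  ]
 [ 0.4978  0.0739  0.06  ]]
[np.float64(0.32583774562363005), np.float64(0.13405090966597247), np.float64(0.3240657744512464), np.float64(0.13216727418543184)]
yaw -0.10955767423474064 -0.11953430468176397
o [ 0.5441 -0.0942]
knob box [-0.0412  0.1444]
L -0.5 [ 0.4841 -0.0114  0.1522] px [274.8278 242.5093] [275.2436 237.0406] [262.6847 222.8402]
L -0.44 [ 0.4918 -0.0124  0.1562] px [275.1633 239.1578] [275.5163 234.3131] [264.2316 220.2962]
M -0.5 [ 0.4751 -0.0859  0.1522] px [307.5695 245.5677] [307.2794 240.0409] [288.8849 236.182 ]
M -0.44 [ 0.4828 -0.0868  0.1562] px [308.0188 242.2317] [307.6422 237.3258] [290.4365 233.547 ]
R -0.5 [ 0.4662 -0.1604  0.1522] px [340.2153 248.6171] [339.2235 243.0327] [316.5996 250.2951]
R -0.44 [ 0.4739 -0.1613  0.1562] px [340.7779 245.2967] [339.676  240.3299] [318.1539 247.5626]
knob [0.5177 0.055  0.122 ] [246.031  228.4177] [243.0432 210.2186]
```

View pics/sc.png

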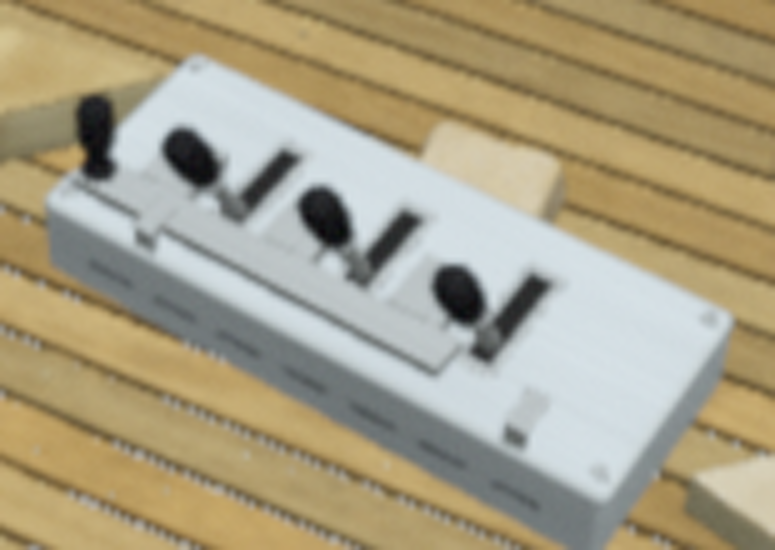

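The scene view agrees with the model: the left grip is at (263,221), predicted (263,222), and the middle grip is at (290,233), predicted (290,234). I'll add a helper that gives shifts in tool axes, then set out via a waypoint.

```bash
cat >> h.py <<'E'
from scipy.spatial.transform import Rotation as Ro
YAW=-.115
def w2b(p):
    b=np.load("box.npz")["o"];return np.r_[Ro.from_euler('z',-YAW).apply(np.r_[np.array(p[:2])-b,0])[:2],p[2]]
def b2w(p):
    b=np.load("box.npz")["o"];return Ro.from_euler('z',YAW).apply([p[0],p[1],0])+np.r_[b,p[2]]
def shift(o,pw,yaw=YAW+np.pi):
    R0=Ro.from_euler('xyz',o["tool_rot"]);R1=Ro.from_euler('xyz',[np.pi,0,yaw])
    return np.r_[R0.inv().apply(np.array(pw)-o["eef_pos"]),(R0.inv()*R1).as_rotvec()]
def st():
    from workcell import readout
    o=readout.get_obs();f=Ro.from_euler('z',-YAW).apply(o["force"])
    print("t %.2f box"%o["time_s"],w2b(o["eef_pos"]),"rot",o["tool_rot"],"Fbox",f,"w",o["grip_width"]);return o
E
python3 - <<'E'
from h import *
o=st()
print(shift(o,[.46,.25,.23]),shift(o,b2w([-.125,0,.21])))
E
```

```text
t 0.10 box [-0.4143  0.6146  0.2305] rot [-3.14   -0.0002  2.7958] Fbox [ 0.2061  0.705  -0.3127] w 0.08581910493961432
[-0.3481 -0.2083  0.0008 -0.0016 -0.0004 -0.2308] [-0.4223 -0.5321  0.0213 -0.0016 -0.0004 -0.2308]
```

```bash
python3 -m handwheel '[[[-0.06,-0.036,0,0,0,-0.06,1],[-0.12,-0.072,0,0,0,-0.12,1],[-0.18,-0.108,0,0,0,-0.18,1],[-0.24,-0.144,0,0,0,-0.231,1],[-0.30,-0.18,0,0,0,-0.231,1],[-0.348,-0.208,0,0,0,-0.231,1],[-0.36,-0.26,0,0,0,-0.231,1],[-0.375,-0.32,0,0,0,-0.231,1],[-0.39,-0.38,0,0,0,-0.231,1],[-0.40,-0.44,0.01,0,0,-0.231,1],[-0.422,-0.49,0.021,0,0,-0.231,1],[-0.422,-0.532,0.021,0,0,-0.231,1]]]' 20; python3 -c "
from h import *
o=st();print(shift(o,b2w([-.125,0,.13])))"
```

```text
time_s: 1.6
eef_pos: [0.4199, -0.0815, 0.2097]
tool_rot: [-3.141, -0.0, 3.026]
force: [-0.1, -0.2, 0.6]
grip_width: -0.0003
t 1.60 box [-0.1249 -0.0016  0.2097] rot [-3.1413 -0.0002  3.0256] Fbox [-0.046  -0.2235  0.6388] w -0.0003457633873309534
[ 0.0001  0.0017  0.0797 -0.0003 -0.0002 -0.001 ]
```

```bash
python3 -m handwheel '[[[0,0.002,0.04,0,0,0,1],[0,0.002,0.08,0,0,0,1],[-0.02,0.002,0.08,0,0,0,1],[-0.03,0.002,0.08,0,0,0,1],[-0.036,0.002,0.08,0,0,0,1],[-0.041,0.002,0.08,0,0,0,1],[-0.046,0.002,0.08,0,0,0,1],[-0.046,0.002,0.08,0,0,0,1]]]'; python3 -c "
from h import *
st()"; python3 -m handwheel '[[[-0.002,0,0,0,0,0,1],[-0.004,0,0,0,0,0,1],[-0.004,0,0,0,0,0,1]]]'; python3 -c "
from h import *
st()"; python3 -m handwheel '[[[-0.002,0,0,0,0,0,1],[-0.004,0,0,0,0,0,1],[-0.004,0,0,0,0,0,1]]]';python3 -c "
from h import *
st()"
```

```text
time_s: 2.6
eef_pos: [0.4663, -0.0824, 0.1305]
tool_rot: [-3.141, 0.001, 3.027]
force: [-0.4, -0.4, 0.3]
grip_width: -0.0001
t 2.60 box [-0.0786  0.0028  0.1305] rot [-3.1413  0.0006  3.0269] Fbox [-0.3346 -0.4138  0.298 ] w -0.00013298247246630582
time_s: 2.98
eef_pos: [0.4694, -0.0827, 0.1302]
tool_rot: [3.142, -0.001, 3.027]
force: [-2.8, 0.3, 1.5]
grip_width: -0.0003
t 2.98 box [-0.0756  0.0029  0.1302] rot [ 3.1415 -0.0011  3.0269] Fbox [-2.8442 -0.0257  1.4976] w -0.0003045507725278024
time_s: 3.35
eef_pos: [0.4744, -0.0834, 0.1303]
tool_rot: [-3.141, 0.001, 3.027]
force: [-1.3, 0.1, 1.3]
grip_width: -0.0001
t 3.35 box [-0.0705  0.0027  0.1303] rot [-3.1415  0.0006  3.0268] Fbox [-1.3244 -0.0916  1.3344] w -9.851610580376719e-05
```

```bash
for i in 1 2 3 4; do :; done; python3 -m handwheel '[[[-0.002,0,0,0,0,0,1],[-0.004,0,0,0,0,0,1],[-0.004,0,0,0,0,0,1]]]'|grep force; python3 -m handwheel '[[[-0.002,0,0,0,0,0,1],[-0.004,0,0,0,0,0,1],[-0.004,0,0,0,0,0,1]]]'|grep force; python3 -m handwheel '[[[-0.002,0,0,0,0,0,1],[-0.003,0,0,0,0,0,1],[-0.003,0,0,0,0,0,1]]]'; python3 -c "
from h import *
st()"
```

```text
force: [-3.4, 0.6, 3.3]
force: [-7.0, 0.2, 5.9]
time_s: 4.47
eef_pos: [0.4817, -0.084, 0.1299]
tool_rot: [3.141, -0.006, 3.027]
force: [-10.9, 0.3, 7.1]
grip_width: 0.0002
t 4.47 box [-0.0632  0.003   0.1299] rot [ 3.1414 -0.006   3.0272] Fbox [-10.8755  -0.9939   7.0882] w 0.00022174940036954707
```

The middle lever is blocked, at 11 N and still rising. I'll ease off and feel the left one.

```bash
python3 -m handwheel '[[[0.02,0,0,0,0,0,1],[0.05,0,0,0,0,0,1],[0.05,0.035,0,0,0,0,1],[0.05,0.072,0,0,0,0,1],[0.03,0.072,0,0,0,0,1],[0.017,0.072,0,0,0,0,1],[0.012,0.072,0,0,0,0,1],[0.008,0.072,0,0,0,0,1],[0.008,0.072,0,0,0,0,1]]]'|grep force; python3 -c "
from h import *
st()"; python3 -m handwheel '[[[-0.002,0,0,0,0,0,1],[-0.004,0,0,0,0,0,1],[-0.004,0,0,0,0,0,1]]]'|grep force; python3 -m handwheel '[[[-0.002,0,0,0,0,0,1],[-0.004,0,0,0,0,0,1],[-0.004,0,0,0,0,0,1]]]'|grep force; python3 -m handwheel '[[[-0.002,0,0,0,0,0,1],[-0.003,0,0,0,0,0,1],[-0.003,0,0,0,0,0,1]]]'; python3 -c "
from h import *
st()"
```

```text
force: [-0.7, 0.2, -0.6]
t 5.60 box [-0.068   0.0745  0.1302] rot [-3.1415  0.      3.0262] Fbox [-0.7547  0.1109 -0.6196] w 0.00028297224708552455
force: [-5.0, 0.4, 4.3]
force: [-8.2, 1.0, 6.4]
time_s: 6.72
eef_pos: [0.4918, -0.0126, 0.1298]
tool_rot: [3.141, -0.008, 3.027]
force: [-12.1, 1.5, 10.1]
grip_width: 0.0001
t 6.72 box [-0.0614  0.075   0.1298] rot [ 3.1414 -0.0079  3.027 ] Fbox [-12.188    0.0978  10.1188] w 0.00011772585507185001
```

Left is blocked too. The force is 16 N in total, so I'm easing off. Now the right lever.

```bash
python3 -m handwheel '[[[0.02,0,0,0,0,0,1],[0.05,0,0,0,0,0,1],[0.05,-0.05,0,0,0,0,1],[0.05,-0.10,0,0,0,0,1],[0.05,-0.15,0,0,0,0,1],[0.03,-0.15,0,0,0,0,1],[0.017,-0.15,0,0,0,0,1],[0.012,-0.15,0,0,0,0,1],[0.008,-0.15,0,0,0,0,1],[0.008,-0.15,0,0,0,0,1]]]'|grep force; python3 -c "
from h import *
st()"; python3 -m handwheel '[[[-0.002,0,0,0,0,0,1],[-0.004,0,0,0,0,0,1],[-0.004,0,0,0,0,0,1]]]'|grep force; python3 -m handwheel '[[[-0.002,0,0,0,0,0,1],[-0.004,0,0,0,0,0,1],[-0.004,0,0,0,0,0,1]]]'; python3 -c "
from h import *
st()"
```

```text
force: [0.3, -0.4, 0.0]
t 7.97 box [-0.0648 -0.0745  0.1303] rot [3.1415 0.0003 3.0278] Fbox [ 0.3367 -0.3897  0.0048] w 0.00046522594312872734
force: [-0.6, 0.3, 1.2]
time_s: 8.72
eef_pos: [0.4794, -0.1626, 0.1304]
tool_rot: [-3.141, 0.001, 3.027]
force: [-0.9, 0.2, -0.5]
grip_width: -0.0001
t 8.72 box [-0.0565 -0.0754  0.1304] rot [-3.1413  0.0006  3.0267] Fbox [-0.931   0.067  -0.5072] w -7.369549954766196e-05
```

```bash
python3 -m handwheel '[[[-0.003,0,0,0,0,0,1],[-0.006,0,0,0,0,0,1]]]'|grep force; python3 -m handwheel '[[[-0.003,0,0,0,0,0,1],[-0.006,0,0,0,0,0,1]]]'|grep force;  python3 -m handwheel '[[[-0.003,0,0,0,0,0,1],[-0.006,0,0,0,0,0,1]]]'; python3 - <<'E'
from h import *
from workcell import optics
st()
f=optics.grab_frame("scene");cv2.imwrite("pics/s1.png",cv2.resize(f["frame"][150:310,180:400,::-1],None,fx=3.6,fy=3.6))
E
```

```text
force: [-1.6, 0.9, 1.3]
force: [-1.7, -0.7, 0.9]
time_s: 9.48
eef_pos: [0.497, -0.1645, 0.1303]
tool_rot: [-3.141, 0.0, 3.027]
force: [-2.0, -1.0, 1.2]
grip_width: -0.0001
t 9.47 box [-0.0387 -0.0752  0.1303] rot [-3.1415  0.      3.0268] Fbox [-1.9061 -1.1963  1.1634] w -9.194578929588989e-05
```

View pics/s1.png

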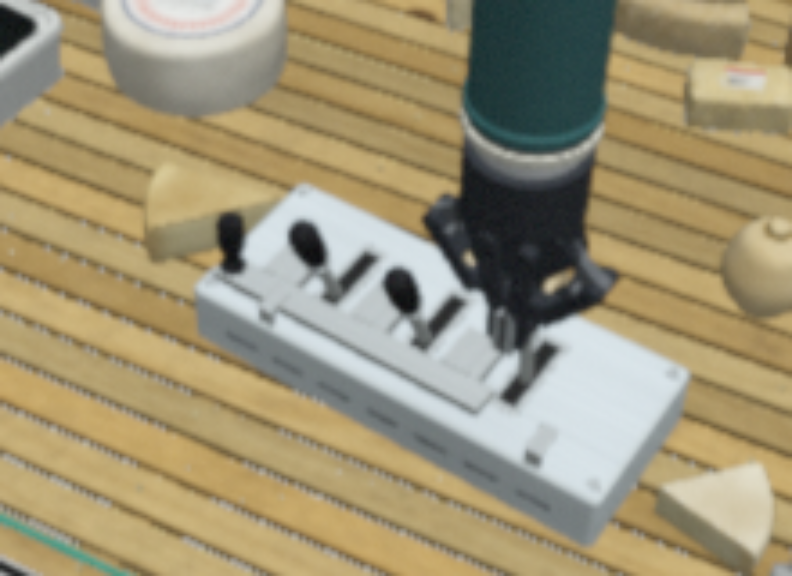

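The right lever is free. I'll push it on to just short of the stop.

```bash
python3 -m handwheel '[[[-0.01,0,0,0,0,0,1],[-0.02,0,0,0,0,0,1],[-0.03,0,0,0,0,0,1],[-0.04,0,0,0,0,0,1],[-0.05,0,0,0,0,0,1],[-0.058,0,0,0,0,0,1],[-0.064,0,0,0,0,0,1],[-0.070,0,0,0,0,0,1]]]'|grep force; python3 -m handwheel '[[[-0.002,0,0,0,0,0,1],[-0.004,0,0,0,0,0,1]]]'|grep force;  python3 -m handwheel '[[[-0.002,0,0,0,0,0,1],[-0.004,0,0,0,0,0,1]]]'; python3 -c "
from h import *
st()"
```

```text
force: [-1.7, 0.2, -0.2]
force: [-0.7, 1.1, -1.2]
time_s: 11.02
eef_pos: [0.5742, -0.1734, 0.1303]
tool_rot: [-3.142, -0.0, 3.027]
force: [-1.0, 0.8, -0.1]
grip_width: 0.0002
t 11.03 box [ 0.0389 -0.0752  0.1303] rot [-3.1415 -0.0003  3.0268] Fbox [-1.1253  0.6969 -0.1014] w 0.00019228707009309026
```

```bash
for k in 1; do python3 -m handwheel '[[[-0.002,0,0,0,0,0,1],[-0.003,0,0,0,0,0,1]]]'|grep force; python3 -m handwheel '[[[-0.002,0,0,0,0,0,1],[-0.003,0,0,0,0,0,1]]]'|grep force; python3 -m handwheel '[[[-0.002,0,0,0,0,0,1],[-0.003,0,0,0,0,0,1]]]'|grep force; done; python3 -c "
from h import *
st()"
```

```text
force: [-3.8, 0.4, -0.8]
force: [-5.7, -0.7, -0.9]
force: [-8.0, -0.6, -0.5]
t 11.78 box [ 0.0458 -0.075   0.1295] rot [ 3.1411 -0.0047  3.027 ] Fbox [-7.8914 -1.4991 -0.5423] w 0.00027048627363001823
```

The right lever is on its stop: the force rises from 1 to 8 N over the last few mm. Next, the middle lever.

```bash
python3 -m handwheel '[[[0.05,0,0,0,0,0,1],[0.10,0,0,0,0,0,1],[0.158,0,0,0,0,0,1],[0.158,0.035,0,0,0,0,1],[0.158,0.075,0,0,0,0,1],[0.14,0.075,0,0,0,0,1],[0.125,0.075,0,0,0,0,1],[0.118,0.075,0,0,0,0,1],[0.116,0.075,0,0,0,0,1],[0.116,0.075,0,0,0,0,1]]]'|grep force; python3 -c "
from h import *
st()"; python3 -m handwheel '[[[-0.002,0,0,0,0,0,1],[-0.004,0,0,0,0,0,1],[-0.004,0,0,0,0,0,1]]]'|grep force; python3 -m handwheel '[[[-0.002,0,0,0,0,0,1],[-0.004,0,0,0,0,0,1],[-0.004,0,0,0,0,0,1]]]'|grep force; python3 -c "
from h import *
st()"
```

```text
force: [-0.7, 0.5, -0.2]
t 13.03 box [-0.068  -0.0006  0.1301] rot [-3.1416 -0.0003  3.0261] Fbox [-0.7597  0.4455 -0.2365] w 8.693519108022728e-05
force: [-2.0, -0.4, 0.5]
force: [-0.8, 0.8, 0.9]
t 13.78 box [-0.0595 -0.0002  0.1304] rot [-3.1415  0.0006  3.0268] Fbox [-0.8707  0.6678  0.9399] w -0.000356087796403848
```

```bash
python3 -m handwheel '[[[-0.002,0,0,0,0,0,1],[-0.004,0,0,0,0,0,1],[-0.004,0,0,0,0,0,1]]]'|grep force; python3 -m handwheel '[[[-0.002,0,0,0,0,0,1],[-0.004,0,0,0,0,0,1],[-0.004,0,0,0,0,0,1]]]'|grep force; python3 -c "
from h import *
st()"
```

```text
force: [0.3, -0.3, 1.5]
force: [-1.4, -0.3, 0.4]
t 14.53 box [-0.0516 -0.0003  0.1304] rot [-3.1414  0.0005  3.0268] Fbox [-1.356  -0.415   0.4034] w -0.0002607096113077942
```

Middle is free. I'll push it to the stop.

```bash
python3 -m handwheel '[[[-0.005,0,0,0,0,0,1],[-0.01,0,0,0,0,0,1],[-0.02,0,0,0,0,0,1],[-0.03,0,0,0,0,0,1],[-0.04,0,0,0,0,0,1],[-0.05,0,0,0,0,0,1],[-0.06,0,0,0,0,0,1],[-0.07,0,0,0,0,0,1],[-0.078,0,0,0,0,0,1],[-0.084,0,0,0,0,0,1],[-0.090,0,0,0,0,0,1]]]'|grep force; python3 -m handwheel '[[[-0.002,0,0,0,0,0,1],[-0.004,0,0,0,0,0,1]]]'|grep force;  python3 -m handwheel '[[[-0.002,0,0,0,0,0,1],[-0.003,0,0,0,0,0,1]]]'|grep force; python3 -c "
from h import *
st()"
```

```text
force: [-1.2, -0.9, -0.2]
force: [-4.2, -0.1, -1.0]
force: [-5.8, 0.3, -0.9]
t 16.40 box [ 0.0436 -0.0001  0.1298] rot [ 3.1415 -0.0028  3.0269] Fbox [-5.7628 -0.3784 -0.9429] w -0.00011331577952355807
```

```bash
python3 -m handwheel '[[[-0.002,0,0,0,0,0,1],[-0.003,0,0,0,0,0,1]]]'|grep force;python3 -m handwheel '[[[0.05,0,0,0,0,0,1],[0.10,0,0,0,0,0,1],[0.158,0,0,0,0,0,1],[0.158,0.035,0,0,0,0,1],[0.158,0.075,0,0,0,0,1],[0.14,0.075,0,0,0,0,1],[0.125,0.075,0,0,0,0,1],[0.118,0.075,0,0,0,0,1],[0.116,0.075,0,0,0,0,1],[0.116,0.075,0,0,0,0,1]]]'|grep force; python3 -c "
from h import *
st()"; python3 -m handwheel '[[[-0.002,0,0,0,0,0,1],[-0.004,0,0,0,0,0,1],[-0.004,0,0,0,0,0,1]]]'|grep force; python3 -m handwheel '[[[-0.002,0,0,0,0,0,1],[-0.004,0,0,0,0,0,1],[-0.004,0,0,0,0,0,1]]]'|grep force; python3 -c "
from h import *
st()"
```

```text
force: [-7.8, -0.8, -0.9]
force: [-0.4, -0.5, -0.2]
t 17.90 box [-0.068   0.0743  0.1301] rot [-3.1414 -0.0003  3.026 ] Fbox [-0.3445 -0.4935 -0.1781] w 0.0003071279551155372
force: [-1.9, -1.4, 1.3]
force: [-0.7, 0.5, -0.1]
t 18.65 box [-0.0595  0.0748  0.1304] rot [-3.1416  0.0007  3.0268] Fbox [-0.7897  0.4612 -0.1126] w 0.00012164734887329216
```

```bash
python3 -m handwheel '[[[-0.002,0,0,0,0,0,1],[-0.004,0,0,0,0,0,1],[-0.004,0,0,0,0,0,1]]]'|grep force; python3 -m handwheel '[[[-0.002,0,0,0,0,0,1],[-0.004,0,0,0,0,0,1],[-0.004,0,0,0,0,0,1]]]'; python3 -c "
from h import *
st()"
```

```text
force: [-0.0, 0.9, 0.6]
time_s: 19.4
eef_pos: [0.5015, -0.014, 0.1303]
tool_rot: [-3.141, 0.001, 3.027]
force: [-0.7, 0.6, 1.8]
grip_width: 0.0001
t 19.40 box [-0.0516  0.0747  0.1303] rot [-3.1415  0.0005  3.0268] Fbox [-0.732   0.5231  1.781 ] w 0.00014874634739931507
```

Left is free.

```bash
python3 -m handwheel '[[[-0.005,0,0,0,0,0,1],[-0.01,0,0,0,0,0,1],[-0.02,0,0,0,0,0,1],[-0.03,0,0,0,0,0,1],[-0.04,0,0,0,0,0,1],[-0.05,0,0,0,0,0,1],[-0.06,0,0,0,0,0,1],[-0.07,0,0,0,0,0,1],[-0.078,0,0,0,0,0,1],[-0.084,0,0,0,0,0,1],[-0.090,0,0,0,0,0,1]]]'|grep force; python3 -m handwheel '[[[-0.002,0,0,0,0,0,1],[-0.004,0,0,0,0,0,1]]]'|grep force;  python3 -m handwheel '[[[-0.002,0,0,0,0,0,1],[-0.003,0,0,0,0,0,1]]]'|grep force; python3 -m handwheel '[[[-0.002,0,0,0,0,0,1],[-0.003,0,0,0,0,0,1],[-0.003,0,0,0,0,0,1]]]'|grep force; python3 -c "
from h import *
st()"
```

```text
force: [-1.2, -0.4, -0.7]
force: [-2.8, -0.1, -0.4]
force: [-5.4, 0.1, -0.5]
force: [-7.2, -0.5, -1.5]
t 21.65 box [0.0459 0.0748 0.1296] rot [-3.1415 -0.0041  3.0269] Fbox [-7.1032 -1.3223 -1.4848] w 5.0635818591321144e-05
```

All three levers are at their stops. Now to the knob: come round to its left side, lower, and push right.

```bash
python3 -m handwheel '[[[0.05,0,0,0,0,0,1],[0.11,0,0,0,0,0,1],[0.15,0,0,0,0,0,1],[0.15,0.06,0,0,0,0,1],[0.15,0.115,0,0,0,0,1],[0.089,0.118,0,0,0,0,1],[0.089,0.118,0.0,0,0,0,1],[0.089,0.118,0.03,0,0,0,1],[0.089,0.118,0.03,0,0,0,1]]]'; python3 - <<'E'
from h import *
from workcell import optics
st()
f=optics.grab_frame("scene");cv2.imwrite("pics/s2.png",cv2.resize(f["frame"][150:310,180:400,::-1],None,fx=3.6,fy=3.6))
E
```

```text
time_s: 22.78
eef_pos: [0.5242, 0.1017, 0.099]
tool_rot: [-3.141, -0.003, 3.026]
force: [-0.6, 0.9, -0.1]
grip_width: 0.0
t 22.77 box [-0.0423  0.1923  0.099 ] rot [-3.141  -0.0028  3.0263] Fbox [-0.7147  0.8135 -0.1245] w 1.2640603788507567e-05
```

View pics/s2.png

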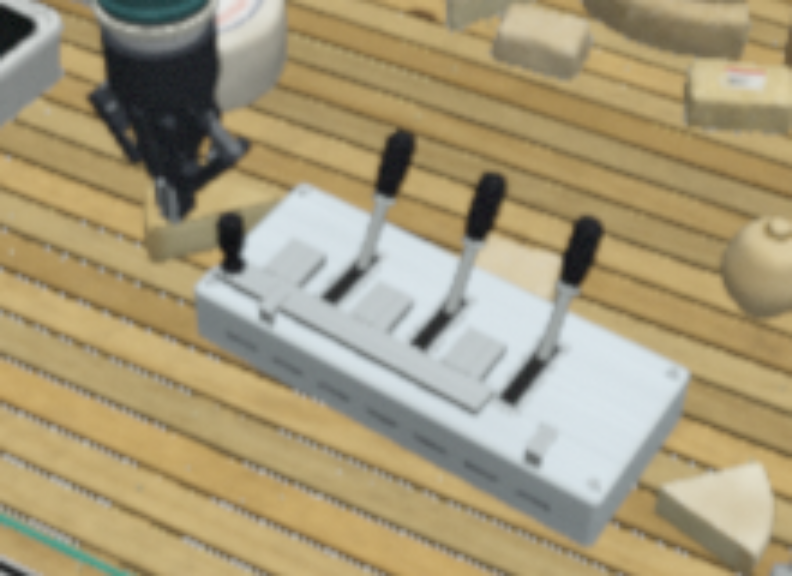

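All three levers now lean to the far side, with grips at (393,165), (486,208) and (580,252). The finger is left of the knob, which is at (232,240), and the cheeses look unmoved. Pushing right.

```bash
python3 -m handwheel '[[[0,-0.01,0,0,0,0,1],[0,-0.017,0,0,0,0,1],[0,-0.022,0,0,0,0,1],[0,-0.027,0,0,0,0,1],[0,-0.032,0,0,0,0,1],[0,-0.036,0,0,0,0,1],[0,-0.040,0,0,0,0,1],[0,-0.040,0,0,0,0,1]]]'|grep force; python3 -c "
from h import *
st()";  python3 -m handwheel '[[[0,-0.004,0,0,0,0,1],[0,-0.008,0,0,0,0,1]]]'|grep force; python3 -m handwheel '[[[0,-0.004,0,0,0,0,1],[0,-0.008,0,0,0,0,1]]]'|grep force;  python3 -c "
from h import *
st()"
```

```text
force: [0.5, 0.6, 0.2]
t 23.82 box [-0.041   0.1523  0.1002] rot [-3.1411 -0.      3.0267] Fbox [0.4298 0.6957 0.216 ] w 7.080935093655092e-05
force: [0.9, 1.7, 0.8]
force: [1.3, 1.7, 0.1]
t 24.32 box [-0.0411  0.1365  0.1003] rot [-3.1415 -0.0002  3.0268] Fbox [1.1255 1.8412 0.1117] w 7.820099098146361e-05
```

```bash
python3 -m handwheel '[[[0,-0.003,0,0,0,0,1],[0,-0.005,0,0,0,0,1]]]'|grep force; python3 -m handwheel '[[[0,-0.002,0,0,0,0,1],[0,-0.004,0,0,0,0,1]]]'|grep force; python3 -m handwheel '[[[0,-0.002,0,0,0,0,1],[0,-0.003,0,0,0,0,1]]]'|grep force; python3 - <<'E'
from h import *
from workcell import optics
st()
f=optics.grab_frame("scene");cv2.imwrite("pics/s3.png",cv2.resize(f["frame"][170:300,210:360,::-1],None,fx=4.5,fy=4.5))
E
```

```text
force: [0.4, 5.1, 0.7]
force: [1.4, 12.9, 0.7]
force: [2.2, 17.7, 0.7]
t 25.07 box [-0.0411  0.1278  0.1004] rot [3.1363 0.0002 3.0248] Fbox [ 0.1283 17.858   0.661 ] w 1.0632425426557137e-05
```

View pics/s3.png

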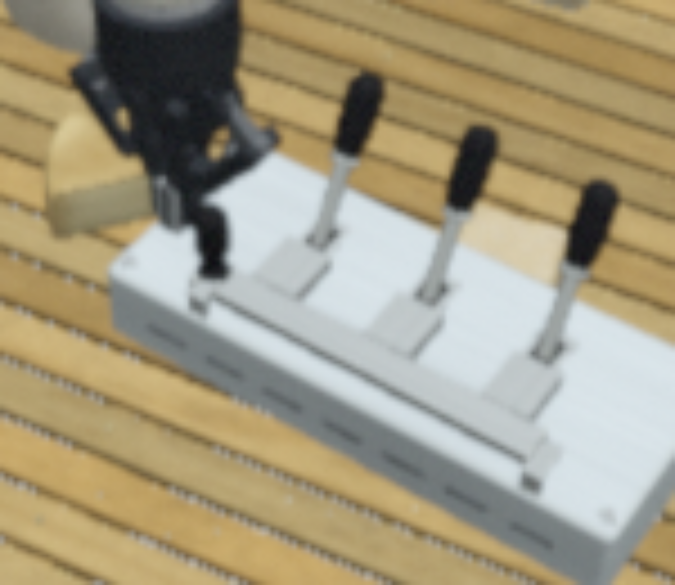

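The teeth stand behind the stems, so the bar is at its stop; that push reached 18 N. I'll back off to the left, raise, and check.

```bash
python3 -m handwheel '[[[0,0.008,0,0,0,0,1],[0,0.03,0,0,0,0,1],[0,0.06,0,0,0,0,1],[0,0.06,-0.06,0,0,0,1],[0,0.11,-0.11,0,0,0,1],[0,0.16,-0.11,0,0,0,1],[0,0.16,-0.11,0,0,0,1],[0,0.16,-0.11,0,0,0,1]]]'|grep force; python3 - <<'E'
from h import *
from workcell import optics
st()
t=optics.grab_frame("top");s=optics.grab_frame("scene")
im=t["frame"];k=(im.max(2)<60).astype(np.uint8);k[:170]=0;k[262:]=0;k[:,:238]=0;k[:,376:]=0
n,l,sa,ce=cv2.connectedComponentsWithStats(k)
for i in range(1,n):
    if sa[i,4]>12:print(sa[i],ce[i])
for q in (.0,.034,.0375):print(q,"knob px top",proj(t,b2w([-.044,.1435-q,.115])),"scene",proj(s,b2w([-.044,.1435-q,.1])))
for y in(.075,0,-.075):print([proj(t,b2w([.12*np.sin(a),y,.025+.12*np.cos(a)])) for a in(.43,.5)])
a=cv2.resize(im[165:265,200:400,::-1],None,fx=3.5,fy=3.5);b=cv2.resize(s["frame"][190:300,200:400,::-1],None,fx=3.5,fy=3.5)[:240]
cv2.imwrite("pics/fin.png",np.vstack([a,b]))
E
```

```text
force: [-0.4, -0.0, -0.3]
t 26.12 box [-0.0418  0.2839  0.2096] rot [-3.1396 -0.0014  3.0278] Fbox [-0.3602 -0.0907 -0.2936] w 0.00020966338670570965
[275 180  10  15 115] [279.5826 186.4696]
[307 183  10  15 114] [311.3947 189.7982]
[339 186  10  15  97] [342.9485 193.4021]
[275 206   5   5  18] [276.9444 208.2222]
[305 207   5   7  19] [306.7368 210.7368]
[335 210   5   7  17] [336.7059 213.7059]
[258 226   8   7  35] [261.8286 228.8571]
0.0 knob px top [246.8909 228.7499] scene [243.8605 216.8451]
0.034 knob px top [261.2496 230.0326] scene [254.7923 222.3986]
0.0375 knob px top [262.7266 230.1645] scene [255.9323 222.9778]
[array([279.5007, 191.1708]), array([279.7586, 188.1129])]
[array([311.4982, 194.0879]), array([311.63  , 191.0229])]
[array([343.4032, 196.9965]), array([343.4096, 193.9245])]
```

View pics/fin.png

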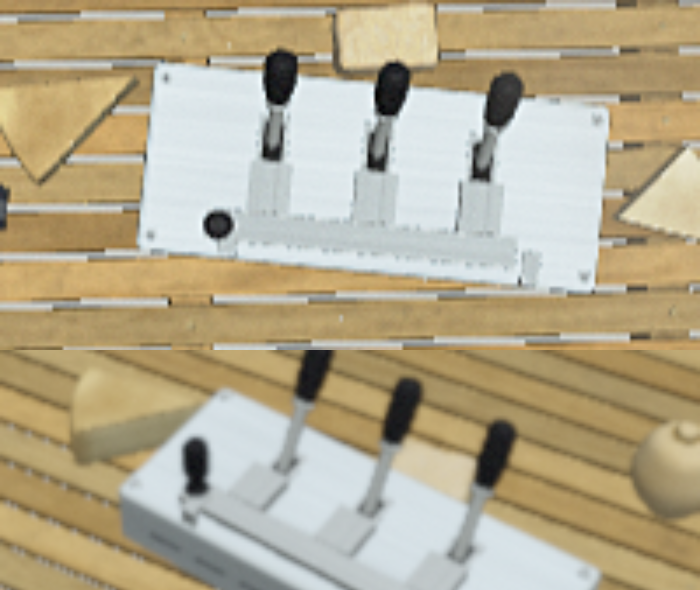

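```bash
python3 -c "
from workcell import close_job;print(close_job())"
```

```text
the job is handed in; nothing more can be done
None
```

All three levers are fully over to the far side, the locking bar is shut, and the job is handed in at about 26 s of the 67 s allowed. No verdict was reported.

- **Order:** I felt the middle and left levers first. Both came up blocked, so I eased off each. The right lever was free, then the middle, then the left.
- **Levers:** each one went over to its springy stop at about 7–8 N. In the last top view all three grips sit at or slightly past the spots predicted for fully over.
- **Locking bar:** the knob moved about 36 mm between the first and last pictures, and the teeth stand behind all three stems. The shut mark is 34 mm.
- **Forces:** the highest readings were about 16 N on the left lever while it was blocked and about 18 N on the bar at its stop. Both were closer to the 20 N limit than I meant. These readings come only at the end of each move, so a brief higher peak would not show.
- **Cheeses and arm:** the cheeses look unmoved by eye in the last pictures; I did not measure them. The arm ended clear of the box, touching nothing.

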